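Refit the handwheel and open the cooling-water valve

ROBOT

A 6-joint arm with a two-finger parallel gripper is mounted at the origin on the work surface. World frame = base frame: x ahead of the robot, y to its left, z up, the work surface at z = 0. Lengths are in m, angles in rad, forces in N, time in s.
With the tool pointing down it reaches from about 0.325 to 1 m from the base axis. Payload 5.1 kg.
Tool frame: the origin (TCP) lies midway between the tips of the shut fingers; the grasp point (between the pads) lies 19 mm behind it; x points along the fingers, y is the direction in which the jaws open and shut, and the axes are right-handed (so a half turn about x gives the same grasp; the last joint's range is limited). The gripper opens to 85 mm and grips with 20 to 120 N. Pads are 22 mm wide; open, the fingers measure 114 mm over their backs; the gripper's body (76 mm by 85 mm) begins 54 mm behind the grasp point. The pads swing forward as they close: fully open they stand 13 mm farther back than shut.
Start: joints at [-1.397, 0.124, 1.65, -0, 1.367, -0.083], TCP at [0.165, -0.629, 0.231] pointing down, gripper open.
Joint ranges: [-2.61, 2.61], [-1.02, 2.33], [0.03, 2.71], [-1.35, 4.49], [0.32, 2.68], [-2.91, 2.91]. Speed limits (rad/s): [2.57, 2.57, 3.14, 3.14, 3.14, 3.14].

INTERFACE

Orientations are given as a 3x3 rotation matrix whose columns are the frame's x, y, z axes.
In Python, from bench import sensors, snapshot, camera_info, job gives the robot as it stands.
- The arm moves only by the tool jog_arm, never from a script. Its arguments are lists of equal length, an entry for each row: "slide": the shift along the tool's x, y, z in m, a list of three; "twist": the turn about the tool's x in rad. A call has 1 to 8 rows; each row is the pose to reach, as a shift and turn from the pose measured when the call began, along the tool's axes at that moment; what a row does not reach only later rows make up. A row lasts 1/10 s, in which the tool goes at most 50 mm and 8.59 degrees, less where a joint would pass 70% of its speed; a pose out of reach is approached as far as the arm can. A call with a gripper value outside its range is refused whole. "grip" is the finger opening in m, from 0 to 0.0854, set as the call begins (left out, the last holds). The fingers move at their own pace and stop on an object; "grip_force" is the grip in N (left out, the last holds). Time passes only in rows, so rows that repeat a pose let the fingers close. It gives the time, the measured TCP pose, the force and the opening at its end, in the units of the state.
- sensors.observe(): the state, without advancing time (a new reading comes with each control period).
- snapshot(name): name is "scene" or "top" or "wrist"; returns the picture (480x640x3 uint8, red, green, blue); there is no depth.
- camera_info(name): a dict with "vertical_fov" (degrees; the focal length in pixels is half the picture's height over the tangent of half this angle, whatever the lens; pixels are square), "cx", "cy" (the principal point, pixels), "cam_to_world" (4x4, takes a point from camera to world coordinates); the wrist camera has in their place "T_tool_cam" (4x4, takes a point from camera to tool coordinates, whose origin is the TCP and whose axes are the tool frame's). Camera axes: x right, y down, z forward; pixel columns grow to the right and rows downward; lengths in m; the calibration is good to about 2 mm. A picture is of the moment at which its call begins: read the wrist's pose just before it. camera_info takes no time and is no camera call.
- job.job_done(): hands the job in, once; it reports no verdict.
The state is a dict: "t": time; "qpos": joint angles; "joint_vel": joint speeds; "tau": joint torques, N m; "eef_pos": TCP position; "ee_rot": TCP orientation; "contact_force": force on the tool from outside, world axes, zero at the start; "wrist_torque": the same for the moment, N m; "finger_gap": finger opening in m.
Only numpy, scipy, OpenCV 4.12 (cv2) and the standard library are available. Lean on these libraries where they do the work, as an engineer would, in place of code of your own. Each camera call takes 0.05 s, during which the arm holds its last target. There are 200 camera calls.

TASK

The cooling water is needed, but the handwheel is off the stop valve. Take the large handwheel from the tray, push it fully home on the valve's square spindle (feel round for the flats until it drops on), then turn it anticlockwise until the valve is fully open and leave it on. Do not shift or knock over the glassware and bottles standing around.

Things in the scene. Friction and masses are not known exactly. Their poses are not given: they have to be found in the camera images.
- handwheel: Large plain aluminium handwheel, lying hub up in the tray at any yaw: rim 100 mm across, 12 mm thick, four spokes, about 0.3 kg. Origin: centre of its underside, z up along its axis; hub and rim are level there. Round hub 38 mm across and 38 mm high: 26 mm stands free above the rim, to grip. Square bore 17.4 mm, flats across x and y, right through, mouths bevelled 2 mm.
- small_wheel: Another loose aluminium handwheel beside it in the tray, not wanted: 70 mm across, three spokes, round hub 28 mm across and 28 mm high with a round 9 mm bore. Which end of the tray each wheel lies in varies. Origin: centre of the underside.
- tray: Flat white plastic tray fixed on the bench, 160 x 260 mm, 16 mm high, floor 4 mm thick. Origin: centre of its underside; its long side runs along its y.
- water_line: Fixed cooling-water line: 42 mm pipe along its y, axis 70 mm above the bench, brass stop valve with upright spindle, riser 120 mm to the -y side. To the +y side a gauge (170 mm off, top 180 mm high), two hose outlets towards -x (110 and 225 mm off, reaching out 102 mm, 99 mm high) and the end at 304 mm. Origin: on the bench right below the spindle, z up.
- spindle_seat (a point): On the spindle's upright axis, 143 mm above the bench: the round shoulder, 27 mm across, on which the wheel's underside sits when fully home. Its axes are the water line's and say nothing of how the spindle's flats lie.
- spindle_tip (a point): Top end of the upright steel spindle, 28 mm above the shoulder: a 16 mm square, end bevelled (to 11 mm, over 4 mm). How its flats lie is not reported and can be any angle (the headwork is screwed in as the thread gave it; the square repeats every quarter turn). A misaligned wheel rides on the bevels 3 to 6 mm below the tip and goes down only within about 5 degrees of the flats.
- spindle (a joint): Turn of the valve spindle in rad from its shut stop: 0 shut, 3.14 (half a turn anticlockwise seen from above) fully open against the stop. Starts shut or slightly open (0 to 0.35). Needs about 0.2 N m and stays where it is left. The value does not tell how the flats lie.
- flask: Conical glass flask, 84 mm across at the foot, 143 mm high, standing on the robot's side of the valve. Origin: centre of its underside.
- bottle_a: White plastic bottle with red cap, 62 mm across, 150 mm high, standing beyond the valve. Origin: centre of its underside.
- bottle_b: A second bottle like bottle_a, beside it. Origin: centre of its underside.
- beaker: Open glass beaker, 74 mm across, 95 mm high, standing beyond the tray. Origin: centre of its underside.
- cylinder: Glass measuring cylinder on a hexagonal foot, 70 mm foot, 34 mm tube, 203 mm high, standing to the robot's left. Origin: centre of its underside.
Things that resemble listed ones, but are neither listed nor needed, are in the scene too. What is shaped like the handwheel but brown or purple is not meant.

How it is judged:
By the outcome, as a careful person would: the job done as asked, in the order asked, and still so for the second after the job is handed in, with the robot touching nothing.
It also fails if it takes over 58 s, if anything falls off the work surface, if the arm or the gripper's body presses on something with over 40 N, if the wrist force passes 120 N, or if a joint passes its speed limit or range.

## Working session

There is one attempt and no reset: what is moved stays moved. The work goes in short steps, Python scripts to look and compute and a tool call to move; the robot and the scene stay as the last step left them, time stands still between calls to the robot, and variables do not carry over. Pictures are saved under pics/ and viewed, about 8 in all and at most 12, crops included, and the job is handed in when it is done.

Besides the shell and the picture viewer there is one more tool, called after "Call:" as a command line: name --pt "numbers of a row" for each row, then --argument value for the rest. jog_arm: Moves the arm, as the interface text tells. Its arguments: {"type":"object","properties":{"slide":{"type":"array"},"twist":{"type":"array"},"grip":{"type":"number"},"grip_force":{"type":"number"}},"required":["slide","twist"]}

```bash
ls; mkdir -p pics; cat > h.py <<'E'
import numpy as np, cv2
from bench import sensors, snapshot, camera_info, job
def save(n,im): cv2.imwrite('pics/'+n,cv2.cvtColor(im,cv2.COLOR_RGB2BGR))
def ray(name,u,v,s=None):
    c=camera_info(name); f=240/np.tan(np.radians(c['vertical_fov'])/2)
    d=np.array([(u-c['cx'])/f,(v-c['cy'])/f,1.])
    if 'cam_to_world' in c: T=np.array(c['cam_to_world'])
    else:
        W=np.eye(4);W[:3,:3]=s['ee_rot'];W[:3,3]=s['eef_pos'];T=W@np.array(c['T_tool_cam'])
    return T[:3,3],T[:3,:3]@d
def onz(name,u,v,z,s=None):
    o,d=ray(name,u,v,s); return o+d*(z-o[2])/d[2]
def proj(name,p,s=None):
    c=camera_info(name); f=240/np.tan(np.radians(c['vertical_fov'])/2)
    if 'cam_to_world' in c: T=np.array(c['cam_to_world'])
    else:
        W=np.eye(4);W[:3,:3]=s['ee_rot'];W[:3,3]=s['eef_pos'];T=W@np.array(c['T_tool_cam'])
    q=np.linalg.inv(T)@np.append(p,1); return q[0]/q[2]*f+c['cx'],q[1]/q[2]*f+c['cy']
E
python3 - <<'E'
from h import *
for n in('scene','top'):
    im=snapshot(n);np.save('pics/'+n,im);save(n+'1.png',im);print(camera_info(n))
print(camera_info('wrist'));s=sensors.observe();print(s)
E
```

```text
pics
{'vertical_fov': 47.6623924203576, 'cx': 312.78042596076114, 'cy': 249.91264408803875, 'cam_to_world': array([[-0.16838929,  0.83674072, -0.52106622,  1.24336907],
       [ 0.98570256,  0.14613234, -0.08387968,  0.10477368],
       [ 0.00595908, -0.52774075, -0.8493846 ,  1.2675329 ],
       [ 0.        ,  0.        ,  0.        ,  1.        ]])}
{'vertical_fov': 49.077400496173794, 'cx': 313.86198878131887, 'cy': 234.1686773541363, 'cam_to_world': array([[ 0.01901168, -0.9933762 ,  0.1133238 ,  0.36248112],
       [-0.99977565, -0.01782963,  0.0114352 , -0.01577979],
       [-0.00933893, -0.11351577, -0.9934923 ,  1.46718503],
       [ 0.        ,  0.        ,  0.        ,  1.        ]])}
{'vertical_fov': 71.29139656840171, 'cx': 322.8561925618087, 'cy': 240.46805181832877, 'T_tool_cam': array([[-4.24141918e-04, -3.28550292e-01,  9.44486382e-01,
        -1.43451515e-01],
       [ 9.99999888e-01, -3.36947814e-04,  3.31860335e-04,
         1.92783736e-03],
       [ 2.09209812e-04,  9.44486417e-01,  3.28550399e-01,
        -8.47156893e-02],
       [ 0.00000000e+00,  0.00000000e+00
[... 151 characters left out ...]
36748294e+00, -8.25904448e-02]), 'joint_vel': array([-2.48783937e-03, -9.08662840e-04, -4.36014133e-03,  4.28956855e-05,
       -6.23434450e-04,  2.99509763e-03]), 'tau': array([ 7.65689201e-04, -4.24932361e+01, -3.66653037e+01, -6.59308034e-05,
        3.93775132e-03,  2.89206845e-06]), 'eef_pos': array([ 0.16498513, -0.62814096,  0.23014756]), 'ee_rot': array([[-3.09969362e-04,  2.53991603e-01, -9.67206374e-01],
       [ 1.88774022e-03, -9.67204548e-01, -2.53991729e-01],
       [-9.99998170e-01, -1.90456403e-03, -1.79666389e-04]]), 'contact_force': array([-0.94077119,  0.08020887,  0.11567143]), 'wrist_torque': array([0.00139124, 0.04782992, 0.01161987]), 'finger_gap': 0.08521906096685404}
```

View pics/top1.png

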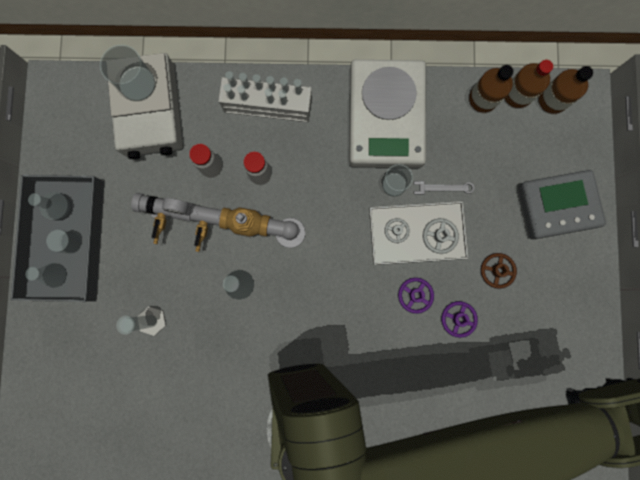

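View pics/scene1.png

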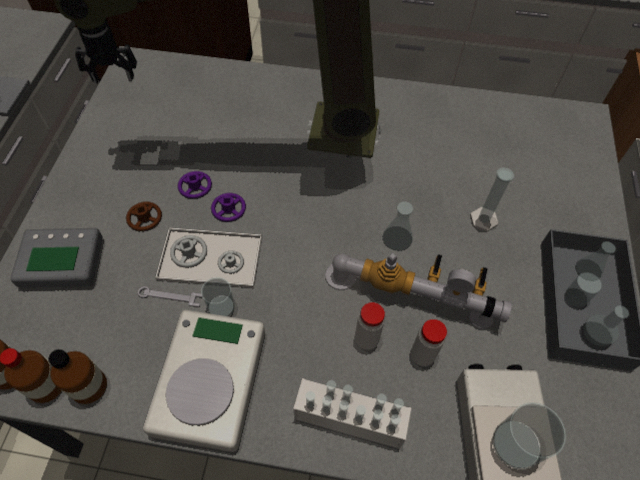

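Top view: the tray holds a silver four-spoke wheel at (440,236) and a smaller silver one at (397,230). The purple wheels (415,295), (459,319) and the brown one (498,270) lie outside the tray. The large silver wheel in the tray fits. The valve spindle is at about (242,217). I'll confirm with one enlarged crop and measure.

```bash
python3 - <<'E'
from h import *
t=np.load('pics/top.npy');s=np.load('pics/scene.npy')
def crop(im,x,y,w,h):return cv2.resize(im[y:y+h,x:x+w],(400,300),interpolation=cv2.INTER_CUBIC)
save('c1.png',np.vstack([np.hstack([crop(t,375,195,100,75),crop(t,195,180,100,75)]),np.hstack([crop(s,155,215,100,75),crop(s,340,230,100,75)])]))
w=onz('top',440,236,.016);print('wheel',w,onz('scene',188,250,.016),'small',onz('top',397,230,.01))
for n,p in(('top',(242,217)),('scene',(392,259))):print('tip',onz(n,*p,.171))
g=cv2.cvtColor(t,cv2.COLOR_RGB2HSV)
m=((g[...,1]<25)&(g[...,2]>185)).astype(np.uint8);m[:190]=0;m[270:]=0;m[:,:360]=0;m[:,480:]=0
r=cv2.minAreaRect(cv2.findNonZero(m));print('tray',r,[onz('top',*q,.016)[:2].round(4) for q in cv2.boxPoints(r)])
for k,a,z in(('flask foot',(237,290),0),('cyl foot',(152,320),0),('botA',(201,155),.15),('botB',(255,163),.15),('beaker',(396,181),.05),('gauge',(178,206),.18),('riser',(290,231),.07),('end',(140,203),.07)):print(k,onz('top',*a,z)[:2].round(3))
E
```

```text
wheel [ 0.52917834 -0.34869385  0.016     ] [ 0.53399107 -0.3515453   0.016     ] small [ 0.54455484 -0.23058675  0.01      ]
tip [0.55021046 0.17918653 0.171     ]
tip [0.56342812 0.18442649 0.171     ]Traceback (most recent call last):
  File "<stdin>", line 9, in <module>
cv2.error: OpenCV(4.12.0) /io/opencv/modules/imgproc/src/convhull.cpp:143: error: (-215:Assertion failed) total >= 0 && (depth == CV_32F || depth == CV_32S) in function 'convexHull'
```

View pics/c1.png

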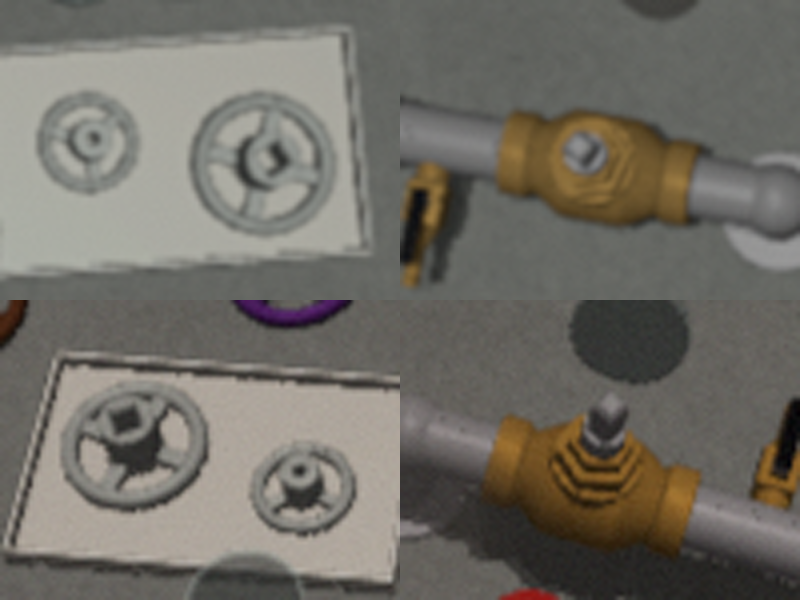

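Crop confirms: large wheel with square bore and four spokes at top (441,236); small wheel has a round bore and three spokes. The spindle tip is at top (240.8,217.5), scene (392.8,255.8).

```bash
cat >> h.py <<'E'
def go(*targets):
    s=sensors.observe();R=np.array(s['ee_rot']);p=np.array(s['eef_pos'])
    print('t',round(s['t'],2),'p',p.round(4),'yaw_y',np.degrees(np.arctan2(R[1,1],R[0,1])).round(2),'q6',s['qpos'][5].round(3),'F',np.round(s['contact_force'],1),'gap',round(s['finger_gap'],4))
    for t in targets: print('slide to',t,(R.T@(np.array(t)-p)).round(4))
def meet(a,b):
    (o1,d1),(o2,d2)=a,b; d1=d1/np.linalg.norm(d1);d2=d2/np.linalg.norm(d2)
    k=np.linalg.lstsq(np.c_[d1,-d2],o2-o1,rcond=None)[0]
    p,q=o1+k[0]*d1,o2+k[1]*d2; return (p+q)/2,np.linalg.norm(p-q)
E
python3 - <<'E'
from h import *
print('tip',meet(ray('top',240.8,217.5),ray('scene',392.8,255.8)))
print('bore top',meet(ray('top',442,233.8),ray('scene',155+125/4,215+118/4)),onz('top',440.8,235.8,.016))
for k,a,z in(('flask foot',(237,290),0),('cyl foot',(152,320),0),('botA',(201,155),.15),('botB',(255,163),.15),('beaker',(396,181),.05),('gauge',(178,206),.18),('riser',(290,231),.07),('end',(140,203),.07)):print(k,onz('top',*a,z)[:2].round(3))
go((.553,.181,.28))
E
```

```text
tip (array([0.54986171, 0.1846605 , 0.16352539]), np.float64(0.0027420517594948066))
bore top (array([ 0.53270109, -0.34993288,  0.0418556 ]), np.float64(0.0033492462071563777)) [ 0.52977594 -0.35091022  0.016     ]
flask foot [0.37  0.212]
cyl foot [0.283 0.444]
botA [0.712 0.293]
botB [0.694 0.154]
beaker [ 0.675 -0.222]
gauge [0.574 0.338]
riser [0.529 0.064]
end [0.598 0.472]
t 0.1 p [ 0.165  -0.6281  0.2301] yaw_y -75.29 q6 -0.083 F [-0.9  0.1  0.1] gap 0.0852
slide to (0.553, 0.181, 0.28) [-0.0484 -0.6841 -0.5808]
```

Call:
jog_arm --pt "-0.048 -0.684 -0.581" --pt "-0.048 -0.684 -0.581" --pt "-0.048 -0.684 -0.581" --pt "-0.048 -0.684 -0.581" --pt "-0.048 -0.684 -0.581" --pt "-0.048 -0.684 -0.581" --pt "-0.048 -0.684 -0.581" --pt "-0.048 -0.684 -0.581" --twist '[0,0,0,0,0,0,0,0]'

```text
t: 0.9
eef_pos: [0.3379, -0.2665, 0.2525]
ee_rot: [[-0.0, 0.253, -0.967], [0.002, -0.967, -0.253], [-1.0, -0.002, -0.0]]
contact_force: [0.5, -0.3, -0.9]
finger_gap: 0.0854
```

```bash
python3 -c "
from h import *
go((.553,.181,.28))"
```

```text
t 0.9 p [ 0.3379 -0.2665  0.2525] yaw_y -75.33 q6 0.521 F [ 0.5 -0.3 -0.9] gap 0.0854
slide to (0.553, 0.181, 0.28) [-0.0266 -0.3785 -0.3214]
```

Call:
jog_arm --pt "-0.027 -0.379 -0.321" --pt "-0.027 -0.379 -0.321" --pt "-0.027 -0.379 -0.321" --pt "-0.027 -0.379 -0.321" --pt "-0.027 -0.379 -0.321" --pt "-0.027 -0.379 -0.321" --pt "-0.027 -0.379 -0.321" --pt "-0.027 -0.379 -0.321" --twist '[0,0,0,0,0,0,0,0]'

```text
t: 1.7
eef_pos: [0.51, 0.0941, 0.2746]
ee_rot: [[-0.0, 0.254, -0.967], [0.002, -0.967, -0.254], [-1.0, -0.002, -0.0]]
contact_force: [-0.2, 0.2, -0.6]
finger_gap: 0.0855
```

```bash
python3 -c "
from h import *
go((.553,.181,.28))"
```

```text
t 1.7 p [0.51   0.0941 0.2746] yaw_y -75.3 q6 1.392 F [-0.2  0.2 -0.6] gap 0.0855
slide to (0.553, 0.181, 0.28) [-0.0052 -0.0731 -0.0636]
```

Call:
jog_arm --pt "-0.005 -0.073 -0.064" --pt "-0.005 -0.073 -0.064" --pt "-0.005 -0.073 -0.064" --pt "-0.005 -0.073 -0.064" --pt "-0.005 -0.073 -0.064" --twist '[0,0,0,0,0]'

```text
t: 2.2
eef_pos: [0.5529, 0.1803, 0.2792]
ee_rot: [[-0.001, 0.253, -0.967], [0.001, -0.967, -0.253], [-1.0, -0.002, 0.001]]
contact_force: [0.5, 0.1, 0.3]
finger_gap: 0.0853
```

```bash
python3 - <<'E'
from h import *
import pickle
go()
s=sensors.observe();im=snapshot('wrist');pickle.dump((s,im),open('spin.pkl','wb'))
u,v=proj('wrist',(.552,.182,.171),s);print(u,v)
x,y=int(u)-100,int(v)-75;print(x,y);save('spin.png',cv2.resize(im[y:y+150,x:x+200],(800,600),interpolation=cv2.INTER_CUBIC))
E
```

```text
t 2.2 p [0.5529 0.1803 0.2792] yaw_y -75.32 q6 1.537 F [0.5 0.1 0.3] gap 0.0853
318.1494673052871 237.50188162974894
218 162
```

View pics/spin.png

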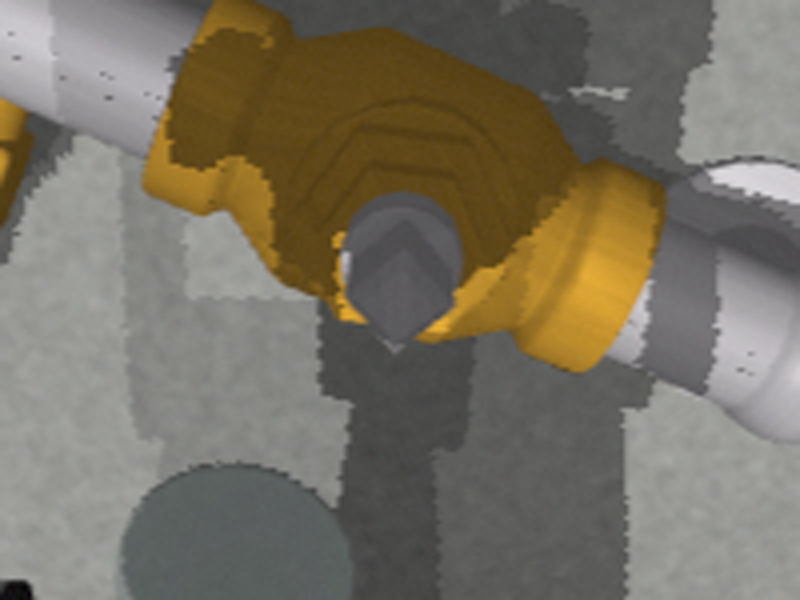

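Spindle at crop (400,285), i.e. pixel (318,233): a dark square seemingly in diamond stance to the image. I'll stretch the contrast to read its corners.

```bash
python3 - <<'E'
from h import *
import pickle
s,im=pickle.load(open('spin.pkl','rb'))
c=im[205:255,285:350].astype(float).mean(2);c=np.clip((c-40)/(125-40)*255,0,255).astype(np.uint8)
save('spin2.png',np.dstack([cv2.resize(c,(780,600),interpolation=cv2.INTER_CUBIC)]*3))
E
```

```text
(no output)
```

View pics/spin2.png

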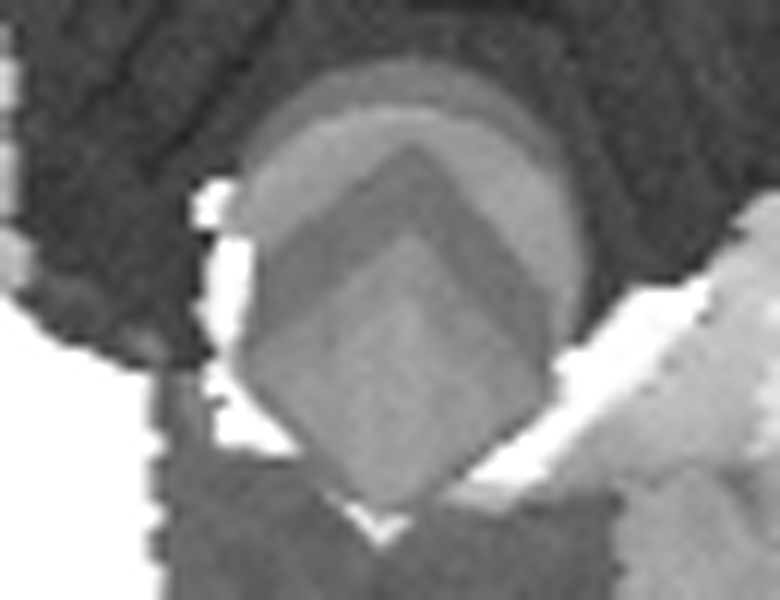

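Now enhanced: square body corners at about (412,237) top, (243,360) left, (552,385) right, (382,543) bottom, in crop pixels ×12 offset (285,205). Cast onto z=0.167.

```bash
python3 - <<'E'
from h import *
import pickle
s,im=pickle.load(open('spin.pkl','rb'))
P=[onz('wrist',285+(u+.5)/12-.5,205+(v+.5)/12-.5,.167,s)[:2] for u,v in((412,237),(243,360),(382,543),(552,385))]
P=np.array(P);print(P.round(4),'c',P.mean(0))
for i in range(4):
    e=P[(i+1)%4]-P[i];print(np.linalg.norm(e).round(4),(np.degrees(np.arctan2(e[1],e[0]))%90).round(1))
for i in(0,1):
    e=P[i+2]-P[i];print('diag',np.linalg.norm(e).round(4),((np.degrees(np.arctan2(e[1],e[0]))+45)%90).round(1))
go((.545,-.345,.28),(.53,-.35,.2))
E
```

```text
[[0.5616 0.1839]
 [0.5504 0.1927]
 [0.54   0.1805]
 [0.5539 0.1722]] c [0.55147762 0.18234557]
0.0142 51.8
0.016 49.8
0.0161 59.3
0.014 56.8
diag 0.0218 54.1
diag 0.0208 54.8
t 2.25 p [0.5529 0.18   0.2795] yaw_y -75.36 q6 1.537 F [ 0.4 -0.6  0.3] gap 0.0856
slide to (0.545, -0.345, 0.28) [-0.0012  0.5059  0.1404]
slide to (0.53, -0.35, 0.2) [0.0788 0.5071 0.1561]
```

Call:
jog_arm --pt "0 0.507 0.156" --pt "0 0.507 0.156" --pt "0 0.507 0.156" --pt "0 0.507 0.156" --pt "0 0.507 0.156" --pt "0 0.507 0.156" --pt "0 0.507 0.156" --pt "0 0.507 0.156" --twist '[0,0,0,0,0,0,0,0]'

```text
t: 3.05
eef_pos: [0.5342, -0.2216, 0.2796]
ee_rot: [[0.0, 0.25, -0.968], [0.001, -0.968, -0.25], [-1.0, -0.001, -0.0]]
contact_force: [0.9, -0.9, 1.1]
finger_gap: 0.0851
```

```bash
python3 -c "
from h import *
go((.531,-.351,.17))"
```

```text
t 3.05 p [ 0.5342 -0.2216  0.2796] yaw_y -75.5 q6 0.831 F [ 0.9 -0.9  1.1] gap 0.0851
slide to (0.531, -0.351, 0.17) [0.1095 0.1245 0.0355]
```

Call:
jog_arm --pt "0.11 0.125 0.035" --pt "0.11 0.125 0.035" --pt "0.11 0.125 0.035" --pt "0.11 0.125 0.035" --pt "0.11 0.125 0.035" --pt "0.11 0.125 0.035" --twist '[0,0,0,0,0,0]'

```text
t: 3.65
eef_pos: [0.5307, -0.3519, 0.1698]
ee_rot: [[0.0, 0.248, -0.969], [0.001, -0.969, -0.248], [-1.0, -0.001, -0.001]]
contact_force: [0.8, -0.1, 0.6]
finger_gap: 0.0854
```

```bash
python3 - <<'E'
from h import *
import pickle
go()
s=sensors.observe();im=snapshot('wrist');pickle.dump((s,im),open('wh.pkl','wb'))
u,v=proj('wrist',(.531,-.351,.03),s);print(u,v)
x,y=int(u)-80,int(v)-60;print(x,y);save('wh.png',cv2.resize(im[y:y+120,x:x+160],(800,600),interpolation=cv2.INTER_CUBIC))
E
```

```text
t 3.65 p [ 0.5307 -0.3519  0.1698] yaw_y -75.62 q6 0.649 F [ 0.8 -0.1  0.6] gap 0.0854
319.88291355020965 225.18427228499132
239 165
```

View pics/wh.png

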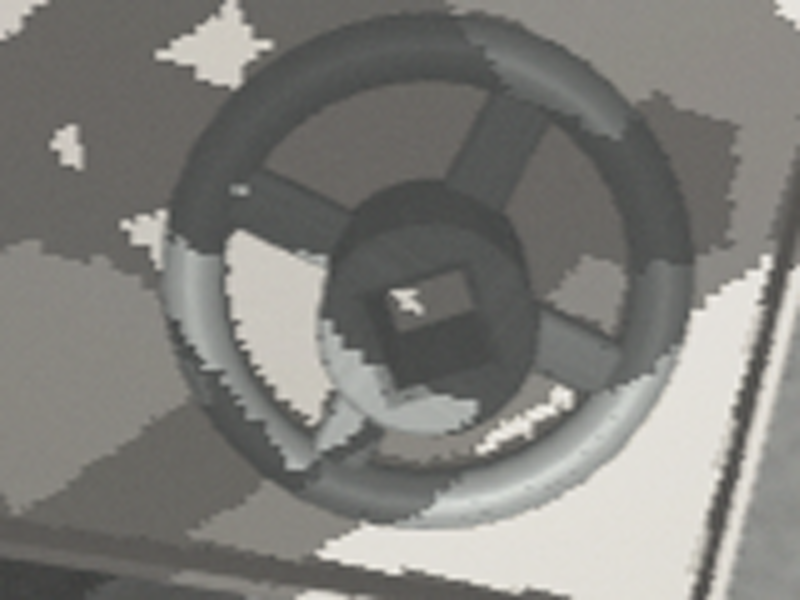

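Large wheel: rim centre ~(430,270), hub top circle centre ~(428,328) in the 5× crop, square bore visible. Enhance for its edges.

```bash
python3 - <<'E'
from h import *
import pickle
s,im=pickle.load(open('wh.pkl','rb'))
c=im[205:255,292:357].astype(float).mean(2);c=np.clip((c-40)/(150-40),0,1)**.6*255
save('wh2.png',np.dstack([cv2.resize(c.astype(np.uint8),(780,600),interpolation=cv2.INTER_CUBIC)]*3))
E
```

```text
(no output)
```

View pics/wh2.png

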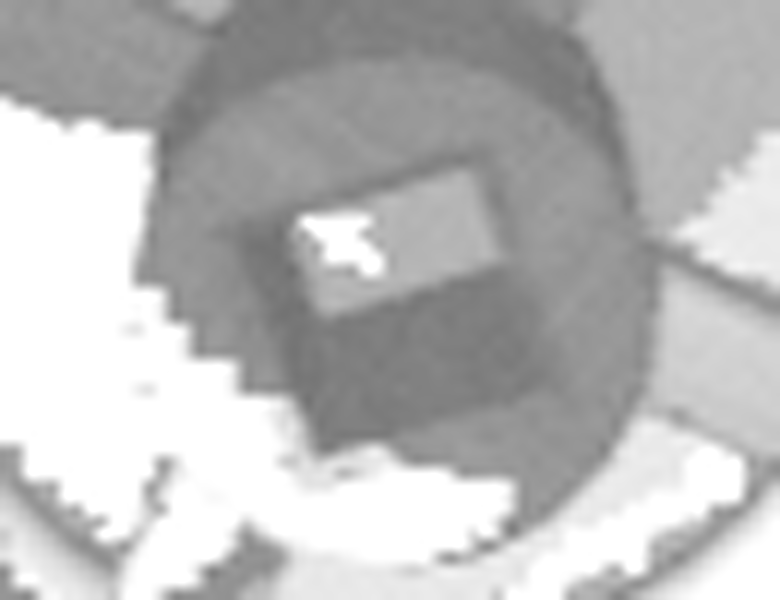

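Enhanced: bore mouth near edge (240,235)–(480,157), far edge (320,450)–(545,387), far-wall foot (325,320)–(500,265); hub circle about x 150–655, y 55–560.

```bash
python3 - <<'E'
from h import *
import pickle
s,im=pickle.load(open('wh.pkl','rb'))
g=lambda u,v,z:onz('wrist',292+(u+.5)/12-.5,205+(v+.5)/12-.5,z,s)[:2]
for n,a,b,z in(('near out',(240,235),(480,157),.042),('near in',(290,212),(470,167),.040),('far',(320,450),(545,387),.042),('foot',(325,320),(500,265),.006),('left',(240,235),(320,450),.042),('right',(480,157),(545,387),.042)):
    p,q=g(*a,z),g(*b,z);e=q-p;print(n,np.linalg.norm(e).round(4),(np.degrees(np.arctan2(e[1],e[0]))%90).round(1))
M=[g(*c,.042) for c in((240,235),(480,157),(320,450),(545,387))];print('bore c',np.mean(M,0))
L,Rr,T,B=g(150,300,.042),g(655,300,.042),g(400,55,.042),g(400,560,.042);print('hub c',(L+Rr)/2,(T+B)/2,np.linalg.norm(L-Rr),np.linalg.norm(T-B))
# rim outer top at z~.012
h=lambda u,v,z:onz('wrist',239+(u+.5)/5-.5,165+(v+.5)/5-.5,z,s)[:2]
L,Rr,T,B=h(163,270,.010),h(692,270,.010),h(430,12,.010),h(430,528,.010);print('rim',(L+Rr)/2,(T+B)/2,np.linalg.norm(L-Rr),np.linalg.norm(T-B))
go((.5315,-.3505,.06),(.5315,-.3505,.016))
E
```

```text
near out 0.0178 33.0
near in 0.0131 28.9
far 0.0167 30.9
foot 0.0147 32.6
left 0.017 33.5
right 0.0176 30.1
bore c [ 0.53112679 -0.3551795 ]
hub c [ 0.53184008 -0.35545174] [ 0.53086705 -0.3555213 ] 0.03571168574462861 0.03744451728344472
rim [ 0.53242113 -0.35452677] [ 0.52999269 -0.35564375] 0.09925637606281677 0.10048777092567904
t 3.7 p [ 0.5314 -0.3516  0.1709] yaw_y -75.56 q6 0.649 F [-0.   0.1 -0.1] gap 0.0854
slide to (0.5315, -0.3505, 0.06) [ 1.109e-01 -1.000e-03 -1.000e-04]
slide to (0.5315, -0.3505, 0.016) [ 1.549e-01 -1.100e-03 -1.000e-04]
```

```bash
python3 -c "
from h import *
go((.5312,-.3553,.05),(.5312,-.3553,.018))"
```

```text
t 3.7 p [ 0.5314 -0.3516  0.1709] yaw_y -75.56 q6 0.649 F [-0.   0.1 -0.1] gap 0.0854
slide to (0.5312, -0.3553, 0.05) [0.1209 0.0035 0.0014]
slide to (0.5312, -0.3553, 0.018) [0.1529 0.0035 0.0014]
```

Call:
jog_arm --pt "0.03 0.0035 0.001" --pt "0.07 0.0035 0.001" --pt "0.11 0.0035 0.001" --pt "0.13 0.0035 0.001" --pt "0.145 0.0035 0.001" --pt "0.153 0.0035 0.001" --pt "0.153 0.0035 0.001" --pt "0.153 0.0035 0.001" --twist '[0,0,0,0,0,0,0,0]'

```text
t: 4.5
eef_pos: [0.5327, -0.3557, 0.0197]
ee_rot: [[0.004, 0.25, -0.968], [-0.002, -0.968, -0.25], [-1.0, 0.003, -0.003]]
contact_force: [0.1, 0.2, -0.0]
finger_gap: 0.0853
```

Call:
jog_arm --pt "0 0 0" --pt "0 0 0" --pt "0 0 0" --pt "0 0 0" --pt "0 0 0" --pt "0 0 0" --pt "0 0 0" --twist '[0,0,0,0,0,0,0]' --grip 0.02 --grip_force 80

```text
t: 5.2
eef_pos: [0.5334, -0.3563, 0.0209]
ee_rot: [[0.005, 0.25, -0.968], [-0.003, -0.968, -0.25], [-1.0, 0.004, -0.005]]
contact_force: [0.1, 0.5, 6.2]
finger_gap: 0.0359
```

Call:
jog_arm --pt "0 0 0" --pt "-0.01 0 0" --pt "-0.03 0 0" --pt "-0.06 0 0" --pt "-0.1 0 0" --pt "-0.14 0 0" --pt "-0.18 0 0" --pt "-0.18 0 0" --twist '[0,0,0,0,0,0,0,0]'

```text
t: 6.0
eef_pos: [0.5351, -0.358, 0.209]
ee_rot: [[0.015, 0.25, -0.968], [-0.011, -0.968, -0.25], [-1.0, 0.014, -0.012]]
contact_force: [0.8, 0.0, -0.7]
finger_gap: 0.0352
```

```bash
python3 - <<'E'
from h import *
import pickle
s=sensors.observe()
im=snapshot('wrist');pickle.dump((s,im),open('held.pkl','wb'));save('held.png',im[60:480,60:580])
go((.5515,.1823,.25),(.5515,.1823,.21));print(s['ee_rot'],s['wrist_torque'])
E
```

```text
t 6.05 p [ 0.5338 -0.357   0.2051] yaw_y -75.55 q6 0.645 F [-0.1  0.5 -1.8] gap 0.0355
slide to (0.5515, 0.1823, 0.25) [-0.0486 -0.5174 -0.1522]
slide to (0.5515, 0.1823, 0.21) [-0.0086 -0.5178 -0.1518]
[[ 0.0153239   0.24957073 -0.96823532]
 [-0.0106593  -0.96825322 -0.24974404]
 [-0.99982576  0.01414777 -0.01217716]] [-0.01863103 -0.01134662  0.02406488]
```

View pics/held.png

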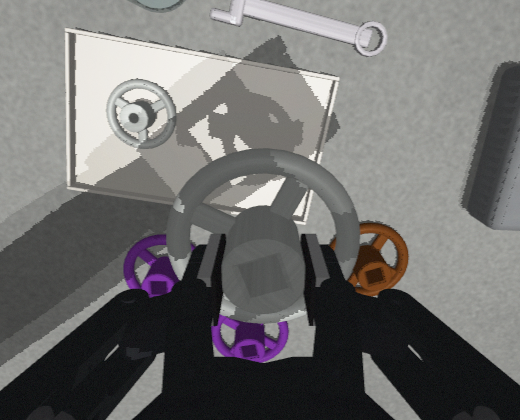

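The wheel is held by its hub, level, with the bore at about (264,274) in this crop. The rest of the tray is undisturbed. One enhanced crop will show where the bore sits in the grip.

```bash
python3 - <<'E'
from h import *
import pickle
s,im=pickle.load(open('held.pkl','rb'))
c=im[255:375,245:405].astype(float).mean(2);c=np.clip((c-35)/(110-35),0,1)**.7*255
save('held2.png',np.dstack([cv2.resize(c.astype(np.uint8),(800,600),interpolation=cv2.INTER_CUBIC)]*3))
E
```

```text
(no output)
```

View pics/held2.png

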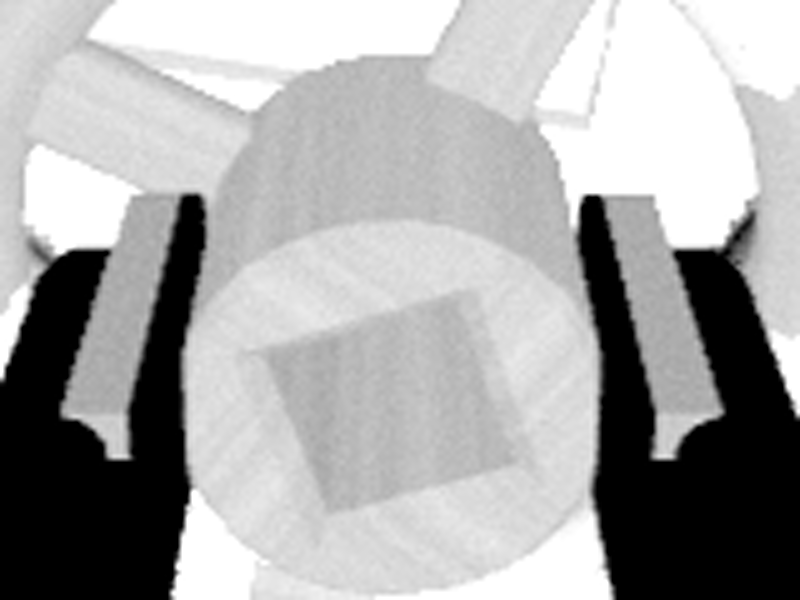

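Hub top circle spans x 185–600, y 220–592 (5× crop). Bore corners are (262,353), (470,292), (522,460), (332,514).

```bash
python3 - <<'E'
from h import *
c=camera_info('wrist');f=240/np.tan(np.radians(c['vertical_fov'])/2);T=np.array(c['T_tool_cam'])
def g(u,v,x):
    d=T[:3,:3]@np.array([(245+(u+.5)/5-.5-c['cx'])/f,(255+(v+.5)/5-.5-c['cy'])/f,1]);o=T[:3,3];return (o+d*(x-o[0])/d[0])[1:]
for x in(-.021,-.024,-.027):
    L,R,a,b=g(185,385,x),g(600,385,x),g(393,220,x),g(393,592,x)
    C=np.array([g(*p,x) for p in((262,353),(470,292),(522,460),(332,514))])
    print(x,'diam',np.linalg.norm(R-L),np.linalg.norm(b-a),'c',(L+R)/2,(a+b)/2,'bore c',C.mean(0))
    for i in range(4):
        e=C[(i+1)%4]-C[i];print('  ',np.linalg.norm(e).round(4),(np.degrees(np.arctan2(e[1],e[0]))%90).round(1))
s=sensors.observe();R=s['ee_rot']
# world angle of tool (y,z) direction: yaw_y - angle or +
print('z axis yaw',np.degrees(np.arctan2(R[1,2],R[0,2])),'y',np.degrees(np.arctan2(R[1,1],R[0,1])))
E
```

```text
-0.021 diam 0.035512113852079585 0.03766128049353361 c [ 0.00207868 -0.00086013] [0.00212077 0.00205999] bore c [0.00241497 0.00130254]
   0.0186 71.4
   0.0174 74.1
   0.0175 71.2
   0.0175 70.8
-0.024 diam 0.03464192263679616 0.03673842595498637 c [ 0.00207522 -0.00291533] [ 2.11627893e-03 -6.67592407e-05] bore c [ 0.00240327 -0.00080565]
   0.0181 71.4
   0.017 74.1
   0.0171 71.2
   0.017 70.8
-0.027 diam 0.033771731421512734 0.03581557141643914 c [ 0.00207176 -0.00497052] [ 0.00211179 -0.00219351] bore c [ 0.00239157 -0.00291383]
   0.0176 71.4
   0.0166 74.1
   0.0167 71.2
   0.0166 70.8
z axis yaw -165.54260337828197 y -75.54756429346891
```

Bore yaw held: ≈32.3° world; spindle flats: ≈54.5°, so turn ≈22° anticlockwise. The hub, which the fingers centre, reads 2 mm off in tool y. That means the wrist calibration carries a 2 mm y bias, so the corrected spindle is (0.551, 0.184), which agrees with the two fixed cameras.

```bash
python3 -c "
from h import *
go((.5522,.1856,.235))"
```

```text
t 6.05 p [ 0.5338 -0.357   0.2051] yaw_y -75.55 q6 0.645 F [-0.1  0.5 -1.8] gap 0.0355
slide to (0.5522, 0.1856, 0.235) [-0.0336 -0.5205 -0.1535]
```

Call:
jog_arm --pt "-0.034 -0.02 -0.005" --pt "-0.034 -0.065 -0.019" --pt "-0.034 -0.11 -0.032" --pt "-0.034 -0.155 -0.046" --pt "-0.034 -0.2 -0.059" --pt "-0.034 -0.245 -0.072" --pt "-0.034 -0.29 -0.086" --pt "-0.034 -0.335 -0.099" --twist '[-0.05,-0.1,-0.15,-0.2,-0.25,-0.3,-0.35,-0.389]'

```text
t: 6.85
eef_pos: [0.544, -0.0057, 0.2338]
ee_rot: [[0.007, 0.6, -0.8], [-0.007, -0.8, -0.6], [-1.0, 0.009, -0.001]]
contact_force: [1.3, -0.1, -1.8]
finger_gap: 0.0356
```

```bash
python3 -c "
from h import *
go((.5522,.1856,.235))"
```

```text
t 6.85 p [ 0.544  -0.0057  0.2338] yaw_y -53.16 q6 0.823 F [ 1.3 -0.1 -1.8] gap 0.0356
slide to (0.5522, 0.1856, 0.235) [-0.0025 -0.1482 -0.1212]
```

Call:
jog_arm --pt "-0.002 -0.035 -0.028" --pt "-0.002 -0.07 -0.057" --pt "-0.002 -0.105 -0.086" --pt "-0.002 -0.13 -0.107" --pt "-0.002 -0.145 -0.119" --pt "-0.002 -0.148 -0.121" --pt "-0.002 -0.148 -0.121" --pt "-0.002 -0.148 -0.121" --twist '[0,0,0,0,0,0,0,0]'

```text
t: 7.65
eef_pos: [0.5516, 0.1843, 0.2332]
ee_rot: [[0.005, 0.599, -0.801], [-0.008, -0.801, -0.599], [-1.0, 0.009, 0.001]]
contact_force: [0.0, -0.3, -2.0]
finger_gap: 0.0352
```

```bash
python3 -c "
from h import *
go((.5522,.1856,.195),(.5522,.1856,.175));print(sensors.observe()['ee_rot'][:,0])
im=snapshot('scene');save('sc2.png',np.hstack([cv2.resize(im[180:330,310:510],(800,600),interpolation=cv2.INTER_CUBIC)]))"
```

```text
t 7.65 p [0.5516 0.1843 0.2332] yaw_y -53.21 q6 1.165 F [ 0.  -0.3 -2. ] gap 0.0352
slide to (0.5522, 0.1856, 0.195) [ 0.0382 -0.001  -0.0012]
slide to (0.5522, 0.1856, 0.175) [ 0.0582 -0.0012 -0.0013]
[ 0.00452181 -0.00783763 -0.99995906]
```

View pics/sc2.png

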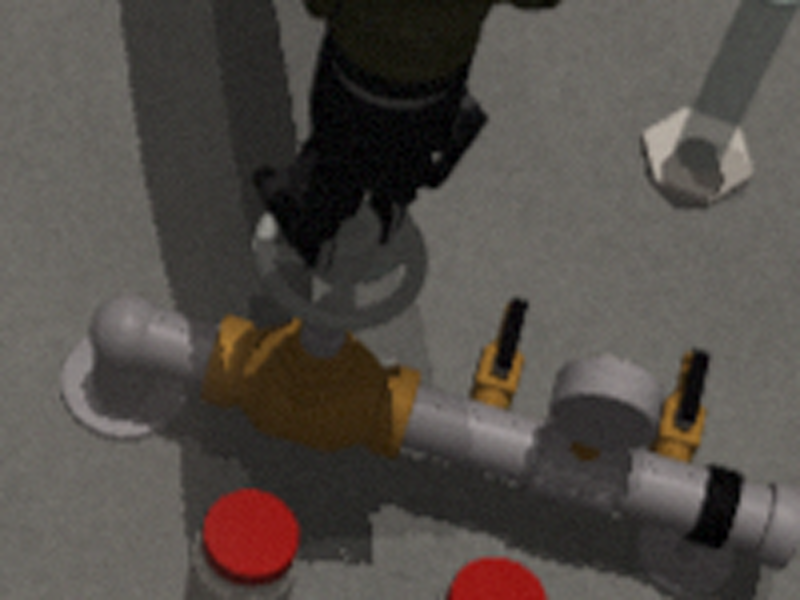

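The scene view shows the wheel over the valve, on the spindle's axis, and clear of everything. Lowering gently.

Call:
jog_arm --pt "0.015 -0.001 -0.001" --pt "0.03 -0.001 -0.001" --pt "0.038 -0.001 -0.001" --pt "0.043 -0.001 -0.001" --pt "0.046 -0.001 -0.001" --pt "0.049 -0.001 -0.001" --pt "0.052 -0.001 -0.001" --pt "0.052 -0.001 -0.001" --twist '[0,0,0,0,0,0,0,0]'

```text
t: 8.5
eef_pos: [0.5525, 0.1854, 0.1816]
ee_rot: [[0.006, 0.599, -0.801], [-0.007, -0.801, -0.599], [-1.0, 0.009, -0.0]]
contact_force: [0.8, 0.7, -2.7]
finger_gap: 0.0355
```

```bash
python3 -c "
from h import *
go((.5522,.1856,.160));s=sensors.observe();print(s['ee_rot'][:,0],s['wrist_torque'])"
```

```text
t 8.5 p [0.5525 0.1854 0.1816] yaw_y -53.23 q6 1.167 F [ 0.8  0.7 -2.7] gap 0.0355
slide to (0.5522, 0.1856, 0.16) [ 0.0216 -0.0005  0.0001]
[ 0.00576253 -0.00714714 -0.99995785] [ 0.07763532 -0.08569181  0.04622726]
```

Bottom should now be at ≈0.165 with no contact load yet. Going on.

Call:
jog_arm --pt "0.003 0 0" --pt "0.005 0 0" --pt "0.007 0 0" --pt "0.007 0 0" --twist '[0,0,0,0]'

```text
t: 8.9
eef_pos: [0.5526, 0.1854, 0.1744]
ee_rot: [[0.006, 0.599, -0.801], [-0.007, -0.801, -0.599], [-1.0, 0.009, -0.001]]
contact_force: [0.9, 0.8, -2.5]
finger_gap: 0.0353
```

Call:
jog_arm --pt "0.003 0 0" --pt "0.006 0 0" --pt "0.009 0 0" --pt "0.011 0 0" --pt "0.011 0 0" --twist '[0,0,0,0,0]'

```text
t: 9.4
eef_pos: [0.5526, 0.1855, 0.1629]
ee_rot: [[0.006, 0.598, -0.801], [-0.007, -0.801, -0.599], [-1.0, 0.009, -0.001]]
contact_force: [0.2, 1.7, -2.5]
finger_gap: 0.0359
```

```bash
python3 -c "
from h import *
go();s=sensors.observe();print(s['ee_rot'][:,0],s['wrist_torque'])"
```

```text
t 9.4 p [0.5526 0.1855 0.1629] yaw_y -53.24 q6 1.167 F [ 0.2  1.7 -2.5] gap 0.0359
[ 0.00559518 -0.00664378 -0.99996228] [ 0.2115491  -0.16102727 -0.08253365]
```

Call:
jog_arm --pt "0.002 0 0" --pt "0.003 0 0" --pt "0.004 0 0" --pt "0.004 0 0" --twist '[0,0,0,0]'

```text
t: 9.8
eef_pos: [0.5527, 0.1855, 0.1599]
ee_rot: [[0.006, 0.599, -0.801], [-0.006, -0.801, -0.599], [-1.0, 0.009, -0.001]]
contact_force: [-2.4, 0.4, 3.8]
finger_gap: 0.0354
```

Call:
jog_arm --pt "0.001 0 0" --pt "0.002 0 0" --pt "0.003 0 0" --pt "0.003 0 0" --twist '[0,0,0,0]'

```text
t: 10.2
eef_pos: [0.5531, 0.1857, 0.1597]
ee_rot: [[0.007, 0.599, -0.801], [-0.006, -0.801, -0.599], [-1.0, 0.009, -0.002]]
contact_force: [-6.8, -1.3, 12.5]
finger_gap: 0.0353
```

Contact came at TCP z 0.160, exactly the expected seat (bottom 0.143), and it holds against 12 N. So the wheel is home. Now turn anticlockwise (negative twist), compensating the ~1.8 mm bore offset.

Call:
jog_arm --pt "0.001 -0.0002 0" --pt "0.001 -0.0004 0" --pt "0.001 -0.0005 0.0001" --pt "0.001 -0.0007 0.0001" --pt "0.001 -0.0009 0.0002" --pt "0.001 -0.001 0.0003" --pt "0.001 -0.0012 0.0004" --pt "0.001 -0.0013 0.0005" --twist '[-0.1,-0.2,-0.3,-0.4,-0.5,-0.6,-0.7,-0.8]'

```text
t: 11.0
eef_pos: [0.5514, 0.1869, 0.1598]
ee_rot: [[0.005, 0.992, -0.125], [-0.005, -0.125, -0.992], [-1.0, 0.006, 0.004]]
contact_force: [-5.2, 1.7, 7.0]
finger_gap: 0.0356
```

```bash
python3 -c "
from h import *
go();s=sensors.observe();print(s['ee_rot'][:,0],s['wrist_torque'])"
```

```text
t 11.0 p [0.5514 0.1869 0.1598] yaw_y -7.2 q6 0.365 F [-5.2  1.7  7. ] gap 0.0356
[ 0.00539325 -0.00516821 -0.9999721 ] [ 0.26500477  1.05824226 -0.22435644]
```

Call:
jog_arm --pt "0.0005 -0.0006 0" --pt "0.0005 -0.0008 0" --pt "0.0005 -0.0009 0.0001" --pt "0.0005 -0.0011 0.0001" --pt "0.0005 -0.0013 0.0002" --pt "0.0005 -0.0014 0.0003" --pt "0.0005 -0.0016 0.0004" --pt "0.0005 -0.0017 0.0005" --twist '[-0.1,-0.2,-0.3,-0.4,-0.5,-0.6,-0.7,-0.8]'

```text
t: 11.8
eef_pos: [0.5495, 0.1865, 0.1598]
ee_rot: [[0.005, 0.779, 0.627], [-0.005, 0.627, -0.779], [-1.0, 0.001, 0.007]]
contact_force: [-3.1, -0.6, 4.3]
finger_gap: 0.0355
```

```bash
python3 -c "
from h import *
go();s=sensors.observe();print(s['ee_rot'][:,0],s['wrist_torque'])"
```

```text
t 11.8 p [0.5495 0.1865 0.1598] yaw_y 38.83 q6 -0.438 F [-3.1 -0.6  4.3] gap 0.0355
[ 0.0051179  -0.00530274 -0.99997284] [-0.02230944  0.53876248 -0.29978079]
```

Forces are low and the moment is a steady −0.2…−0.3 N m. Continue.

Call:
jog_arm --pt "0.0005 -0.0003 0" --pt "0.0005 -0.0005 0" --pt "0.0005 -0.0006 0.0001" --pt "0.0005 -0.0008 0.0001" --pt "0.0005 -0.001 0.0002" --pt "0.0005 -0.0011 0.0003" --pt "0.0005 -0.0013 0.0004" --pt "0.0005 -0.0014 0.0005" --twist '[-0.1,-0.2,-0.3,-0.4,-0.5,-0.6,-0.7,-0.8]'

```text
t: 12.6
eef_pos: [0.5486, 0.1849, 0.1598]
ee_rot: [[0.005, 0.09, 0.996], [-0.006, 0.996, -0.09], [-1.0, -0.005, 0.005]]
contact_force: [-2.9, -2.1, 3.7]
finger_gap: 0.036
```

```bash
python3 -c "
from h import *
go();s=sensors.observe();print(s['ee_rot'][:,0],s['wrist_torque'])"
```

```text
t 12.6 p [0.5486 0.1849 0.1598] yaw_y 84.85 q6 -1.243 F [-2.9 -2.1  3.7] gap 0.036
[ 0.00458331 -0.00578617 -0.99997276] [-0.11659023  0.56895228 -0.23219625]
```

Call:
jog_arm --pt "0.0005 -0.0003 0" --pt "0.0005 -0.0003 0" --pt "0.0005 -0.0004 0" --pt "0.0005 -0.0005 0.0001" --pt "0.0005 -0.0006 0.0001" --pt "0.0005 -0.0007 0.0001" --twist '[-0.06,-0.12,-0.18,-0.24,-0.3,-0.36]'

```text
t: 13.2
eef_pos: [0.5486, 0.184, 0.1599]
ee_rot: [[0.004, -0.268, 0.963], [-0.006, 0.963, 0.268], [-1.0, -0.007, 0.003]]
contact_force: [-1.9, -1.1, 4.1]
finger_gap: 0.0356
```

```bash
python3 -c "
from h import *
go();s=sensors.observe();print(s['ee_rot'][:,0],s['wrist_torque'])"
```

```text
t 13.2 p [0.5486 0.184  0.1599] yaw_y 105.57 q6 -1.606 F [-1.9 -1.1  4.1] gap 0.0356
[ 0.00446588 -0.00586509 -0.99997283] [ 0.03413805  0.53253789 -0.20697884]
```

Call:
jog_arm --pt "0.0005 -0.0001 0" --pt "0.0005 -0.0002 0" --pt "0.0005 -0.0003 0" --pt "0.0005 -0.0003 0" --twist '[-0.05,-0.1,-0.15,-0.2]'

```text
t: 13.6
eef_pos: [0.5487, 0.1835, 0.1599]
ee_rot: [[0.005, -0.455, 0.89], [-0.006, 0.89, 0.455], [-1.0, -0.007, 0.001]]
contact_force: [-1.7, -1.2, 3.9]
finger_gap: 0.035
```

```bash
python3 -c "
from h import *
go();s=sensors.observe();print(s['ee_rot'][:,0],s['wrist_torque'])"
```

```text
t 13.6 p [0.5487 0.1835 0.1599] yaw_y 117.09 q6 -1.808 F [-1.7 -1.2  3.9] gap 0.035
[ 0.00457242 -0.00593943 -0.99997191] [-0.01709231  0.41351465 -0.5579064 ]
```

Call:
jog_arm --pt "0.0005 0 0" --pt "0.0005 0 0" --pt "0.0005 0 0" --twist '[-0.04,-0.08,-0.08]'

```text
t: 13.9
eef_pos: [0.5489, 0.1834, 0.1598]
ee_rot: [[0.005, -0.522, 0.853], [-0.005, 0.853, 0.522], [-1.0, -0.007, 0.001]]
contact_force: [-2.4, -0.3, 4.7]
finger_gap: 0.0353
```

```bash
python3 - <<'E'
from h import *
go();s=sensors.observe();print(s['ee_rot'][:,0],s['wrist_torque'])
import pickle
im=snapshot('wrist');pickle.dump((s,im),open('end.pkl','wb'))
c=im[255:375,245:405].astype(float).mean(2);lo,hi=np.percentile(c,[5,95]);c=np.clip((c-35)/(110-35),0,1)**.7*255
save('end.png',np.dstack([cv2.resize(c.astype(np.uint8),(800,600),interpolation=cv2.INTER_CUBIC)]*3))
E
```

```text
t 13.9 p [0.5489 0.1834 0.1598] yaw_y 121.46 q6 -1.885 F [-2.4 -0.3  4.7] gap 0.0353
[ 0.00469564 -0.00523467 -0.99997527] [ 0.06644185  0.47363838 -1.28939546]
```

View pics/end.png

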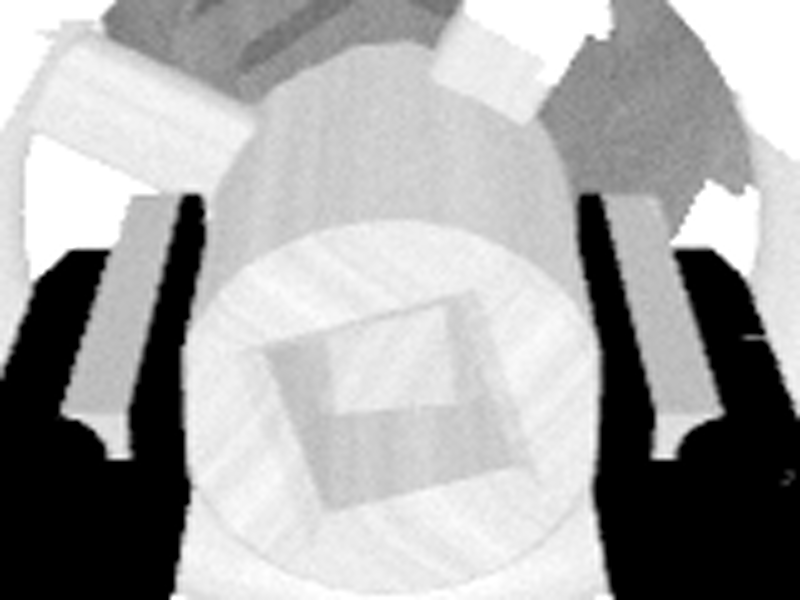

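The view matches the held picture: the wheel has not slipped in the grip, and the spindle stands inside the bore about 10 mm down. The moment has risen to −1.3 N m while turning stalls, so it is at the open stop. One last nudge, then release and rise straight up.

Call:
jog_arm --pt "0.0005 0 0" --pt "0.0005 0 0" --twist '[-0.05,-0.05]'

```text
t: 14.15
eef_pos: [0.5494, 0.1835, 0.1599]
ee_rot: [[0.006, -0.562, 0.827], [-0.004, 0.827, 0.562], [-1.0, -0.007, 0.003]]
contact_force: [-0.6, 1.2, 3.6]
finger_gap: 0.0355
```

```bash
python3 -c "
from h import *
go();s=sensors.observe();print(s['wrist_torque'])"
```

```text
t 14.15 p [0.5494 0.1835 0.1599] yaw_y 124.2 q6 -1.933 F [-0.6  1.2  3.6] gap 0.0355
[ 0.22743662  0.09144941 -1.14143624]
```

Call:
jog_arm --pt "0 0 0" --pt "0 0 0" --pt "0 0 0" --pt "0 0 0" --pt "0 0 0" --pt "0 0 0" --twist '[0,0,0,0,0,0]' --grip 0.085

```text
t: 14.75
eef_pos: [0.5494, 0.1836, 0.1598]
ee_rot: [[0.006, -0.562, 0.827], [-0.005, 0.827, 0.562], [-1.0, -0.007, 0.003]]
contact_force: [-0.0, -0.3, -1.0]
finger_gap: 0.0849
```

Moment saturated at about 1.2 N m (the grip slips on the hub), which confirms the stop. Rise.

Call:
jog_arm --pt "-0.01 0 0" --pt "-0.03 0 0" --pt "-0.06 0 0" --pt "-0.09 0 0" --pt "-0.12 0 0" --pt "-0.14 0 0" --pt "-0.14 0 0" --pt "-0.14 0 0" --twist '[0,0,0,0,0,0,0,0]'

```text
t: 15.55
eef_pos: [0.5486, 0.1842, 0.3001]
ee_rot: [[0.007, -0.562, 0.827], [-0.004, 0.827, 0.562], [-1.0, -0.008, 0.003]]
contact_force: [-1.4, -0.8, -0.1]
finger_gap: 0.0851
```

```bash
python3 - <<'E'
from h import *
go();s=sensors.observe()
im=snapshot('wrist');sc=snapshot('scene')
u,v=proj('wrist',(.551,.184,.17),s);print(u,v)
x,y=int(u)-80,max(0,int(v)-60)
a=cv2.resize(im[y:y+120,x:x+160],(400,300));b=cv2.resize(sc[150:390,280:600],(400,300))
t0=cv2.resize(np.load('pics/scene.npy')[150:390,280:600],(400,300))
save('fin.png',np.vstack([np.hstack([a,b]),np.hstack([t0,cv2.absdiff(b,t0)])]))
E
```

```text
t 15.55 p [0.5486 0.1842 0.3001] yaw_y 124.22 q6 -1.934 F [-1.4 -0.8 -0.1] gap 0.0851
324.44355146570695 231.6667135412774
```

View pics/fin.png

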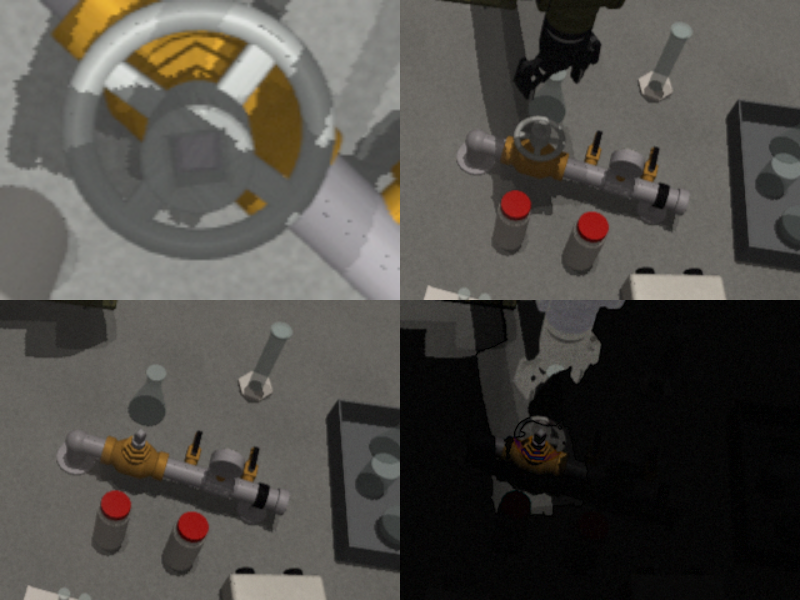

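The wheel sits level on the shoulder with the spindle in its bore. The bottles, cylinder and flask foot stand as at the start, and the difference picture shows only the arm, its shadow and the wheel. Handing in.

```bash
python3 -c "
from bench import job;print(job.job_done())"
```

```text
the job is handed in; nothing more can be done
None
```

The large handwheel is on the valve's square spindle, turned anticlockwise to the open stop and left there. I handed the job in at about 15.7 s of the 58 s allowed.

- **Fit:** I lined the bore up with the flats from the wrist pictures (a turn of about 22°), and it dropped on at the first try with no feeling round. It stopped dead at the height of the shoulder and held against a 12 N push, so it is fully home.
- **Opening:** The gripper turned about 177° with a steady 0.2–0.3 N m, then the moment rose to about 1.2–1.3 N m at the stop. I then pushed slightly further, and the fingers probably slipped on the hub for the last 2–3°.
- **Last checks:** After release the wheel sits level on the spindle. Comparing the scene pictures, the bottles, cylinder and flask have not moved. The flask was partly hidden by the gripper, so I judged it by its foot. The beaker is outside that crop, so I did not check it at the end.
- **Disagreements:** The wrist camera calibration was about 2 mm off sideways. I corrected it using the hub held between the fingers, and the result then matched the two fixed cameras. The gripper also read about 35.5 mm on the 38 mm hub, with no effect on the job. The valve angle itself could not be read, so "fully open" rests on the stop moment and the angle turned.

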